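Click the towel-folding gauge into the orange clip

ROBOT

A 6-joint arm with a two-finger parallel gripper is mounted at the origin on a cart in front of the work surface, level with it; the furniture and walls round the work are solid. World frame = base frame: x ahead of the robot, y to its left, z up, the work surface at z = 0. Lengths are in mm, angles in rad, forces in N, time in s.
With the tool pointing down it reaches from about 350 to 875 mm from the base axis. Payload 4.2 kg.
Tool frame: the origin (TCP) lies at the very end of the fingers, on their centre line; the grasp point (between the pads) lies 19 mm behind it; z points along the fingers, y is the line along which they close (so a half turn about z gives the same grasp; the last joint's range is limited). The gripper opens to 85 mm and grips with 20 to 120 N. Pads are 22 mm wide; open, the fingers measure 114 mm over their backs; the gripper's body (76 mm by 85 mm) begins 54 mm behind the grasp point. The pads swing forward as they close: fully open they stand 13 mm farther back than shut.
Start: joints at [-1.06, 0.385, 0.008, 0, -1.194, -0.259], TCP at [155.734, -605.265, 231.312] pointing down, gripper open.
Joint ranges: [-3.14, 3.14], [-1.21, 2.06], [-1.07, 1.41], [-3.16, 2.05], [-2.99, -0.16], [-3.1, 3.1]. Speed limits (rad/s): [2.79, 2.79, 3.14, 3.14, 3.14, 3.14].

INTERFACE

Orientations are given as a unit quaternion [x, y, z, w].
In Python, from bench import arm, optics gives the robot as it stands. The module is installed in compiled form; this text tells all that it offers.
- The arm moves only by the tool step_arm, never from a script. Its argument "motion" is a list of rows, each an object with "dr": the turn, a rotation vector about the tool's x, y, z in units of 8 degrees (1.0 is 8 degrees), a list of three; "slide": the shift along the tool's x, y, z in mm, a list of three; "jaw": the finger opening in mm, from 0 to 85.4. A call has exactly 8 rows; each row is the pose to reach, as a shift and turn from the pose commanded when the call began, along the tool's axes at that moment; what a row does not reach only later rows make up. A row lasts 1/8 s, in which the tool goes at most 62.5 mm and 10.7 degrees, less where a joint would pass 70% of its speed; a pose out of reach is approached as far as the arm can. A call with a gripper value outside its range is refused whole. The fingers move at their own pace and stop on an object; the grip force is fixed at half the most. Time passes only in rows, so rows that repeat a pose let the fingers close, or fill a call up. It gives the time, the measured TCP pose, the force, the opening and the grip force at its end, in the units of the state.
- arm.read_state(): the state, without advancing time (a new reading comes with each control period).
- optics.get_image(name): name is "scene" or "side" or "wrist"; returns the picture (384x512x3 uint8, blue, green, red); there is no depth.
- optics.camera_info(name): a dict with "camera_matrix" (3x3 intrinsics, pixels), "k1" (the pictures are not rectified: a ray, as slopes to the right and down, at radius r is drawn at 1 + k1 r^2 times it, then the intrinsics apply), "view" (4x4, takes a point from world to camera coordinates); the wrist camera has in their place "T_tool_cam" (4x4, takes a point from camera to tool coordinates, whose origin is the TCP and whose axes are the flange's). Camera axes: x right, y up, looking along -z (the intrinsics and any distortion apply to the point x, -y, -z); pixel columns grow to the right and rows downward; lengths in mm; the calibration is good to about 2 mm. A picture is of the moment at which its call begins: read the wrist's pose just before it. camera_info takes no time and is no camera call.
- arm.job_done(): hands the job in; it is judged then, once.
The state is a dict: "clock": time; "joints": joint angles; "joint_vel": joint speeds; "joint_efforts": joint torques, N m; "position": TCP position; "ee_rot": TCP orientation; "contact_force": force on the tool from outside, world axes, zero at the start; "wrist_torque": the same for the moment, N m; "gripper_width": finger opening in mm; "grasp_force": force on a finger pad.
Only numpy, scipy, OpenCV 4.12 (cv2) and the standard library are available. Lean on these libraries where they do the work, as an engineer would, in place of code of your own. Each camera call takes 0.05 s, during which the arm holds its last target. There are 200 camera calls.

TASK

Set the towel-folding gauge to the orange clip: with the fingertips, gently push the grey sliding block along its rods until its spring pin drops into the notch of the orange clip, leave it clicked in there and draw the hand clear. Do not push it on over the far ridge of the orange clip or into the blue clip, do not touch the red knob on the block or grip anything, and leave the things standing around where they are.

Things in the scene. Friction and masses are not known exactly. Their poses are not given: they have to be found in the camera images.
- gauge: Towel-folding gauge fixed to the worktop: white board 190 mm (x) by 450 mm (y), 8 mm thick. Origin on the worktop under the middle of the rods; its y axis runs along the rods, x points to the board's back edge (away from the robot when its yaw is 0), z up. Two steel rods of 8 mm diameter at x = +-35 mm run along y, tops 36 mm above the worktop, held in black end blocks 44 mm high at y = +-216 mm. A hand above 45 mm clears rods, end blocks and clips.
- block (a joint): Position of the grey sliding block along the gauge's y axis in m, 0 = middle of the gauge, + towards the gauge's +y, range -0.155 to 0.155 (block_mid has this y in the gauge frame). The block has a sliding friction of about 1 N and stays where it is left.
- block_mid (a point): Centre line of the grey sliding block, 50 mm above the worktop; axes as the gauge's. The block is 100 mm long along the rods (flat ends at +-50 mm, rounded 6 mm at the edges), 90 mm across, from 24 to 70 mm above the worktop; push it on either end above the rods. On its front (-x) side a thin aluminium folding tongue reaches to 100 mm from the centre line, 24 mm high. The spring pin is in its centre; a white line on its top marks the pin.
- pin (a joint): Height of the spring pin in m: 0 = fully down (on the plain strip or in the notch of a clip), about 0.004 on the crest of a ridge. Pressed down by about 7 N.
- pin_knob (a point): Red knob of the pin, 22 mm across, standing on the block from 74 to 94 mm above the worktop; point at 85 mm. Not to be touched.
- clip_orange: Orange detent clip fixed across the gauge's centre strip, 44 mm along the rods, with an upright orange tab 26 mm high at the board's back edge. Origin on the worktop under its notch, axes as the gauge's. It is at one side of the gauge (either +y or -y), 85 to 125 mm from the middle; the blue clip is at the other.
- orange_notch (a point): The notch of the orange clip, 12 mm above the worktop. Two round ridges 4 mm high have their crests 10.5 mm before and after it along the rods. Pushing the pin over a ridge takes about 8 N at the block; past the crest (nearer than about 7 mm to the notch) the pin slides down by itself, the push falls away and the block is centred with block_mid over the notch to within 1 mm. The block passes 8 mm above the ridges.
- blue_notch (a point): The notch of the other clip, which is blue and otherwise alike.
- cotton_reel_3: Cotton reel with green thread, 30 mm across, 40 mm high, standing behind the gauge. Bystander: leave alone. Origin at its underside.
- tape_measure: Round grey tape measure, 63 mm, 24 mm high, behind the gauge. Bystander: leave alone. Origin at its underside.
- pegs_3: Blue-green clothes peg, 72 x 15 x 12 mm, lying behind the gauge. Bystander: leave alone. Origin at its underside.
- tin_1: Food tin, 57 mm across, 72 mm high, standing left of the gauge. Bystander: leave alone. Origin at its underside.
- pegs_5: Green clothes peg, 72 x 15 x 12 mm, lying at the front left. Bystander: leave alone. Origin at its underside.
- cotton_reel_0: Cotton reel with red thread, 30 mm across, 40 mm high, standing at the front right. Bystander: leave alone. Origin at its underside.

How it is judged:
By the outcome, as a careful person would: the job done as asked, in the order asked, and still so for the second after the job is handed in, with the robot touching nothing.
It also fails if it takes over 51 s, if anything falls off the work surface, if the arm or the gripper's body presses on something with over 40 N, if the wrist force passes 120 N, or if a joint passes its speed limit or range.

## Working session

There is one attempt and no reset: what is moved stays moved. The work goes in short steps, Python scripts to look and compute and a tool call to move; the robot and the scene stay as the last step left them, time stands still between calls to the robot, and variables do not carry over. Pictures are saved under pics/ and viewed, at most 10 in all, crops included, and the job is handed in when it is done.

Besides the shell and the picture viewer there is one more tool, called after "Call:" as a command line: name --argument value ..., lists and objects as JSON in quotes. step_arm: Moves the arm, as the interface text tells. Its arguments: {"type":"object","properties":{"motion":{"type":"array","items":{"type":"object","properties":{"dr":{"type":"array","items":{"type":"number"}},"slide":{"type":"array","items":{"type":"number"}},"jaw":{"type":"number"}}}}},"required":["motion"]}

```bash
mkdir -p pics; python3 - <<'E'
from bench import arm, optics
import cv2
s=arm.read_state();print(s)
for n in("scene","side"):
    cv2.imwrite(f"pics/{n}0.png",optics.get_image(n));print(n,optics.camera_info(n))
print(optics.camera_info("wrist"))
E
```

```text
{'clock': 0.0, 'joints': array([-1.06038507e+00,  3.85603532e-01,  6.63775974e-03, -5.28011976e-04,
       -1.19400669e+00, -2.58598892e-01]), 'joint_vel': array([ 0.00165446,  0.00064205, -0.00028192, -0.00035576,  0.00044573,
        0.00052887]), 'joint_efforts': array([ 8.19800880e-04, -3.92290735e+01,  1.88396895e+01,  4.18615624e+00,
       -4.72206651e-03,  3.41757918e-06]), 'position': array([ 155.60606641, -604.71863672,  230.19359666]), 'ee_rot': array([-1.25477084e-01,  9.92095891e-01,  1.10066475e-03, -1.80671354e-04]), 'contact_force': array([-0.05414344, -0.66715759,  0.10658666]), 'wrist_torque': array([-0.00275382, -0.02207288,  0.06394706]), 'grasp_force': 0.0, 'gripper_width': 85.26567230772814}
scene {'camera_matrix': array([[445.85290397,   0.        , 259.78099482],
       [  0.        , 445.85290397, 189.83789463],
       [  0.        ,   0.        ,   1.        ]]), 'k1': -0.020389218268276967, 'view': array([[-8.20391401e-01, -5.71785640e-01, -4.37379112e-03,
         4.92762081e+02],
       [ 3.34872533e-01, -4.86643256e-01,  8.06869709e-01,
        -2.025117
[... 593 characters left out ...]
42357718e-01,  5.11035199e-01,
        -1.23588200e+03],
       [ 0.00000000e+00,  0.00000000e+00,  0.00000000e+00,
         1.00000000e+00]])}
{'camera_matrix': array([[316.41354064,   0.        , 251.77388309],
       [  0.        , 316.41354064, 193.97408431],
       [  0.        ,   0.        ,   1.        ]]), 'k1': 0.010696861126671888, 'T_tool_cam': array([[-5.75919113e-04,  9.49312386e-01,  3.14333681e-01,
         8.06673209e+01],
       [ 9.99999639e-01,  7.42960063e-04, -4.11608087e-04,
        -2.93032459e-01],
       [-6.24282027e-04,  3.14333331e-01, -9.49312471e-01,
        -1.42446390e+02],
       [ 0.00000000e+00,  0.00000000e+00,  0.00000000e+00,
         1.00000000e+00]])}
```

View pics/scene0.png

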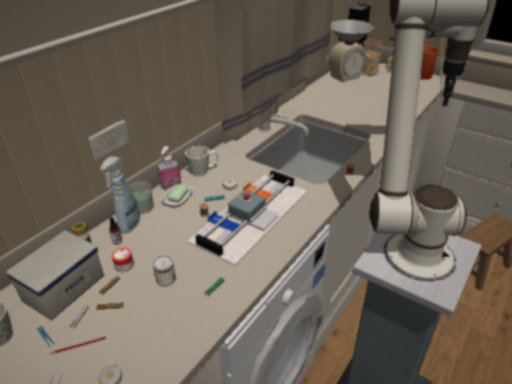

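View pics/side0.png

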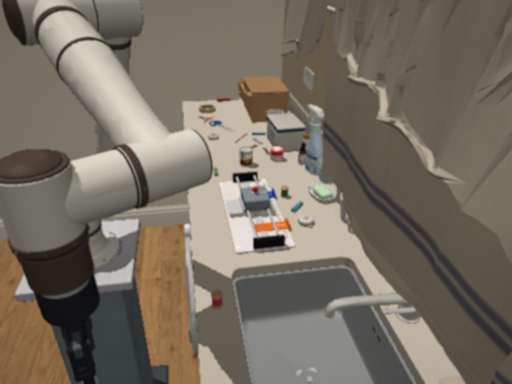

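The scene picture shows the gauge between about (195,250) and (295,175), with the blue clip near (222,222), the orange clip near (258,190) and the block with its red knob near (247,205). The side picture shows the same gauge between (240,175) and (270,240), orange at the near (-y) end. Next I'll measure by colour.

```bash
cat > h.py <<'E'
from bench import arm, optics
import cv2, numpy as np
from scipy.spatial.transform import Rotation as R
def ray(n,px,T=None):
    c=optics.camera_info(n);K=c["camera_matrix"];k=c["k1"]
    d=np.array([(px[0]-K[0,2])/K[0,0],(px[1]-K[1,2])/K[1,1]]);u=d.copy()
    for _ in range(10):u=d/(1+k*(u@u))
    v=np.array([u[0],-u[1],-1.])
    M=np.linalg.inv(c["view"]) if T is None else T@c["T_tool_cam"]
    return M[:3,3],M[:3,:3]@v
def onz(n,px,z,T=None):
    o,d=ray(n,px,T);return o+d*(z-o[2])/d[2]
def project(n,p,T=None):
    c=optics.camera_info(n);K=c["camera_matrix"]
    V=c["view"] if T is None else np.linalg.inv(T@c["T_tool_cam"])
    q=V@np.r_[p,1];u=np.array([q[0],-q[1]])/-q[2];u=u*(1+c["k1"]*(u@u))
    return u*K[0,0]+K[:2,2]
def tri(a,b):
    (o,d),(p,e)=a,b
    t=np.linalg.lstsq(np.c_[d,-e],p-o,rcond=None)[0]
    A=o+d*t[0];B=p+e*t[1];return (A+B)/2,np.linalg.norm(A-B)
def tool():
    s=arm.read_state();T=np.eye(4);T[:3,:3]=R.from_quat(s["ee_rot"]).as_matrix();T[:3,3]=s["position"];return T
def blobs(im,lo,hi,roi,amin=8):
    x0,y0,x1,y1=roi
    m=cv2.inRange(cv2.cvtColor(im,cv2.COLOR_BGR2HSV)[y0:y1,x0:x1],lo,hi)
    n,_,st,c=cv2.connectedComponentsWithStats(m)
    return [(int(st[i,4]),c[i]+[x0,y0],st[i,:4]+[x0,y0,0,0]) for i in range(1,n) if st[i,4]>=amin]
COL=dict(orange=((5,150,120),(18,255,255)),blue=((108,150,60),(130,255,255)),black=((0,0,0),(180,255,45)),red1=((0,120,80),(4,255,255)),red2=((172,120,80),(180,255,255)))
E
python3 - <<'E'
from h import *
for n,roi in(("scene",(185,165,310,262)),("side",(210,165,300,255))):
    im=cv2.imread(f"pics/{n}0.png")
    for k,(lo,hi) in COL.items():
        for a,c,b in blobs(im,lo,hi,roi,4): print(n,k,a,c.round(1),b,onz(n,c,dict(black=44,orange=15,blue=15).get(k,85)).round(0))
    x0,y0,x1,y1=roi
    cv2.imwrite(f"pics/{n}c.png",cv2.resize(im[y0:y1,x0:x1],None,fx=6,fy=6,interpolation=2))
E
```

```text
scene orange 52 [248.9 187.2] [244 183  11   8] [633.  24.  15.]
scene orange 74 [263.8 193.5] [257 189  15  10] [566.  25.  15.]
scene blue 61 [213.5 217.8] [209 213  12  10] [627. 235.  15.]
scene blue 106 [229.1 224.7] [221 220  17  11] [562. 233.  15.]
scene black 132 [281.7 177.9] [271 172  22  14] [544. -60.  44.]
scene black 232 [209.1 245. ] [197 236  25  19] [532. 368.  44.]
scene red1 25 [246.  195.6] [244 193   5   6] [554. 146.  85.]
side orange 97 [282.9 224.4] [276 219  14  10] [625.  20.  15.]
side orange 118 [263.8 226.5] [255 223  19   8] [559.  18.  15.]
side blue 30 [271.2 193.9] [268 191   7   6] [627. 222.  15.]
side black 118 [244.6 176.4] [234 173  23   8] [541. 321.  44.]
side black 281 [268.4 241.8] [254 236  30  13] [ 550. -102.   44.]
side red1 22 [254.9 188.8] [253 187   5   5] [551. 149.  85.]
```

View pics/scenec.png

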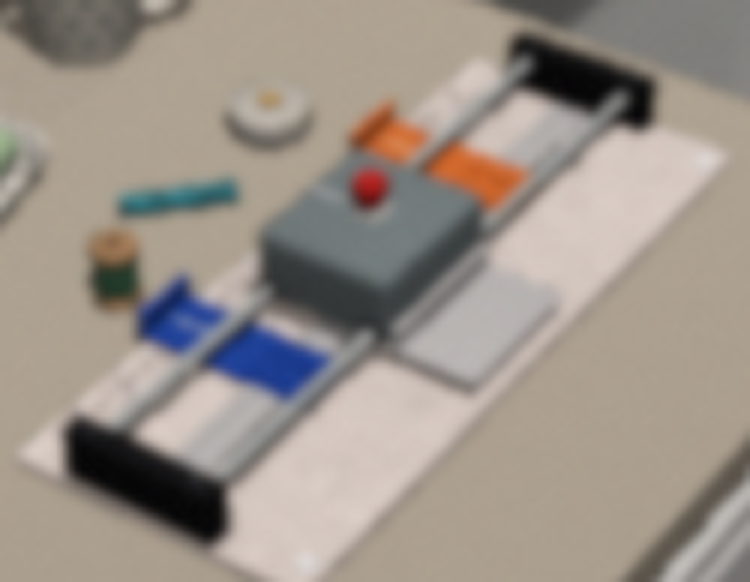

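View pics/sidec.png

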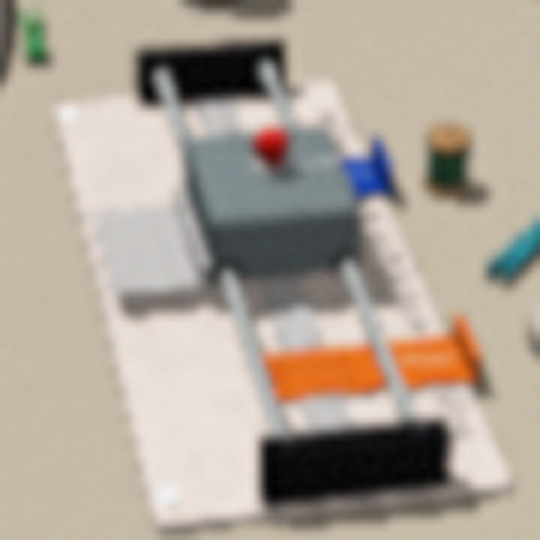

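The scene crop shows the block lying just beside the blue clip with orange at the far (-y) end, at crop (480,175). The side crop agrees, and the way to orange is clear. So the push goes towards -y, by roughly 120 mm. I'll go overhead with the fingers shut for a wrist view.

Call:
step_arm --motion '[{"dr":[0,0,0.2],"slide":[-25,32,-20],"jaw":0},{"dr":[0,0,0.4],"slide":[-55,75,-40],"jaw":0},{"dr":[0,0,0.6],"slide":[-90,120,-60],"jaw":0},{"dr":[0,0,0.8],"slide":[-125,165,-70],"jaw":0},{"dr":[0,0,1.0],"slide":[-160,208,-70],"jaw":0},{"dr":[0,0,1.2],"slide":[-195,252,-70],"jaw":0},{"dr":[0,0,1.5],"slide":[-225,290,-70],"jaw":0},{"dr":[0,0,1.8],"slide":[-250,325,-70],"jaw":0}]'

```text
clock: 1.1
position: [317.0, -226.5, 301.2]
ee_rot: [0.0, 1.0, 0.0, 0.0]
contact_force: [0.5, -0.5, -0.3]
gripper_width: -0.1
grasp_force: 0.0
```

Call:
step_arm --motion '[{"slide":[-25,55,0],"jaw":0},{"slide":[-50,112,0],"jaw":0},{"slide":[-75,169,0],"jaw":0},{"slide":[-100,226,0],"jaw":0},{"slide":[-125,283,0],"jaw":0},{"slide":[-150,335,0],"jaw":0},{"slide":[-163,376,0],"jaw":0},{"slide":[-163,376,0],"jaw":0}]'

```text
$.motion[0]: bad value
```

```bash
python3 - <<'E'
from h import *
T=tool();im=optics.get_image("wrist");cv2.imwrite("pics/w1.png",im);np.save("T1.npy",T);print(T.round(3))
for k,(lo,hi) in COL.items():
    for a,c,b in blobs(im,lo,hi,(0,0,512,384),30): print(k,a,c.round(1),b,onz("wrist",c,dict(black=44,orange=12,blue=12).get(k,85),T).round(1))
E
```

```text
[[  -1.       0.       0.     317.033]
 [   0.       1.       0.    -226.519]
 [  -0.       0.      -1.     301.155]
 [   0.       0.       0.       1.   ]]
orange 758 [406.8 303.8] [392 290  31  29] [566.6  23.9  12. ]
orange 87 [410.4 331.6] [404 328  12  10] [621.7  38.1  12. ]
black 2108 [292.7  48.7] [265   0  81  70] [ 192.4 -179.3   44. ]
black 63 [402.3 134.5] [387 134  33   2] [290.7 -38.4  44. ]
black 30529 [252.5 340.6] [ 15 242 474 142] [ 610.8 -225.7   44. ]
black 37 [469.4 286. ] [466 281   7  11] [510.9  91.7  44. ]
```

View pics/w1.png

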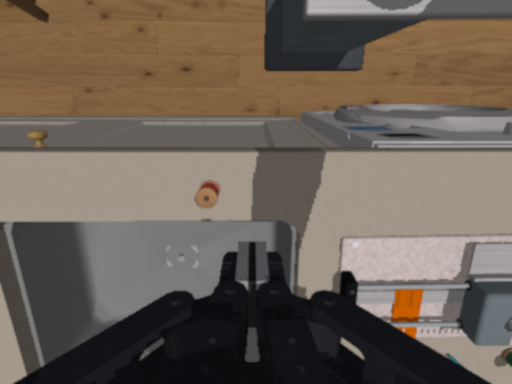

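The wrist picture was taken from the old pose, because the move was refused for lacking `dr`. It shows the gauge at the right edge and the gripper hiding the area ahead of the TCP. I'll go to x of about 615, so the gauge falls in the free upper part of the picture.

Call:
step_arm --motion '[{"dr":[0,0,0],"slide":[-35,44,0],"jaw":0},{"dr":[0,0,0],"slide":[-72,91,0],"jaw":0},{"dr":[0,0,0],"slide":[-110,138,0],"jaw":0},{"dr":[0,0,0],"slide":[-148,185,0],"jaw":0},{"dr":[0,0,0],"slide":[-186,232,0],"jaw":0},{"dr":[0,0,0],"slide":[-224,280,0],"jaw":0},{"dr":[0,0,0],"slide":[-262,328,0],"jaw":0},{"dr":[0,0,0],"slide":[-298,375,0],"jaw":0}]'

```text
clock: 2.15
position: [615.6, 148.5, 300.6]
ee_rot: [-0.0, 1.0, -0.0, -0.0]
contact_force: [0.9, -0.5, 0.5]
gripper_width: 0.2
grasp_force: 0.0
```

```bash
python3 - <<'E'
from h import *
T=tool();im=optics.get_image("wrist");cv2.imwrite("pics/w2.png",im);np.save("T2.npy",T);print(T.round(3))
for k,(lo,hi) in COL.items():
    for a,c,b in blobs(im,lo,hi,(0,0,512,384),30): print(k,a,c.round(1),b,onz("wrist",c,dict(black=44,orange=12,blue=12).get(k,94),T).round(1))
E
```

```text
[[-1.00000e+00 -1.00000e-03 -1.00000e-03  6.15578e+02]
 [-1.00000e-03  1.00000e+00 -0.00000e+00  1.48526e+02]
 [ 1.00000e-03 -0.00000e+00 -1.00000e+00  3.00646e+02]
 [ 0.00000e+00  0.00000e+00  0.00000e+00  1.00000e+00]]
orange 171 [153.8 167.5] [147 155  17  20] [638.4  11.7  12. ]
blue 1434 [313.6 104. ] [297  82  35  46] [553.2 229.3  12. ]
blue 1017 [311.7 152.7] [296 135  32  37] [617.6 230.7  12. ]
black 1831 [416.2  97.7] [399  57  35  84] [544.8 346.2  44. ]
black 1841 [ 71.7 104.3] [52 64 40 84] [552.5 -69.6  44. ]
black 30240 [251.4 341.2] [ 14 242 476 142] [909.5 147.8  44. ]
black 55 [480.7 293.8] [477 288  11  14] [821.4 485.3  44. ]
black 375 [498.3 305.5] [485 294  27  26] [841.7 515.7  44. ]
red1 284 [252.9 105.5] [243  96  20  20] [551.3 149.5  94. ]
```

View pics/w2.png

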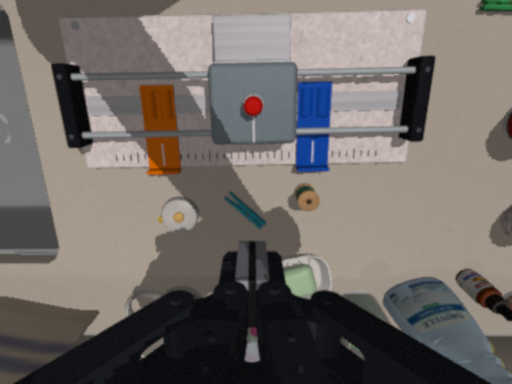

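The wrist picture shows all of it. The block is at (253,105) with its knob, the orange clip centre line is near (161,120), the blue one near (313,120), and the black end blocks are at (72,104) and (416,98). Next I'll refine the orange notch and the block faces.

```bash
cat > m.py <<'E'
from h import *
def measure(im,T):
    W=lambda c,z:onz("wrist",c,z,T)
    h=cv2.cvtColor(im,cv2.COLOR_BGR2HSV)
    for nm,lo,hi in(("orange",(5,170,50),(18,255,255)),("blue",(108,150,40),(130,255,255))):
        m=cv2.inRange(h[:200],lo,hi)
        for r in range(0,200,6):
            x=np.where(m[r])[0]
            if len(x)>20: print(nm,r,x[0],x[-1],"edges",W((x[0]-.5,r),12)[:2].round(1),W((x[-1]+.5,r),12)[:2].round(1))
    m=cv2.inRange(h[:200],(85,10,60),(110,80,140))
    n,_,st,c=cv2.connectedComponentsWithStats(m);i=1+st[1:,4].argmax();x,y,w,hh=st[i,:4]
    print("block",st[i],W((x-.5,y+hh/2),70).round(1),W((x+w-.5,y+hh/2),70).round(1),W((x+w/2,y-.5),70).round(1),W((x+w/2,y+hh-.5),70).round(1))
E
python3 - <<'E'
from m import *
measure(cv2.imread("pics/w2.png"),np.load("T2.npy"))
E
```

```text
orange 90 140 172 edges [536.    3.3] [535.9  45.9]
orange 96 141 172 edges [543.3   3.8] [543.3  45.3]
orange 102 142 173 edges [550.8   4.2] [550.7  46. ]
orange 108 143 174 edges [558.4   4.7] [558.3  46.7]
orange 114 143 174 edges [566.    3.9] [566.   46.1]
orange 120 144 175 edges [573.8   4.3] [573.7  46.8]
orange 126 145 175 edges [581.6   4.8] [581.6  46.2]
orange 138 147 177 edges [597.6   5.8] [597.5  47.7]
orange 144 147 177 edges [605.7   4.9] [605.7  47.1]
orange 150 148 178 edges [613.9   5.5] [613.9  47.9]
orange 156 149 179 edges [622.2   6. ] [622.2  48.6]
orange 162 149 179 edges [630.7   5.1] [630.6  48. ]
orange 168 150 180 edges [639.2   5.6] [639.2  48.8]
blue 84 298 330 edges [528.5 207.1] [528.5 249.5]
blue 90 298 330 edges [535.8 207.4] [535.8 250.1]
blue 96 299 330 edges [543.2 209.1] [543.2 250.7]
blue 102 298 329 edges [550.7 208.1] [550.7 249.9]
blue 108 298 329 edges [558.2 208.5] [558.3 250.5]
blue 114 298 329 edges [565.9 208.8] [565.9 251.1]
blue 120 298 328 edges [573.7 209.2] [573.7 250.4]
blue 126 297 328 edges [581.5 208.2] [581.5 251. ]
blue 138 297 327 edges [597.5 208.9] [597.5 250.9]
blue 144 297 327 edges [605.6 209.3] [605.6 251.5]
blue 150 297 326 edges [613.8 209.7] [613.9 250.8]
blue 156 297 326 edges [622.2 210. ] [622.2 251.4]
blue 162 297 326 edges [630.6 210.4] [630.6 252. ]
blue 168 297 327 edges [639.1 210.8] [639.2 254.1]
block [ 207   62   91   82 6364] [549.7  97.   70. ] [549.7 200.1  70. ] [506.3 149.1  70. ] [595.5 149.2  70. ]
```

Call:
step_arm --motion '[{"dr":[0,0,0],"slide":[20,26,0],"jaw":0},{"dr":[0,0,-0.13],"slide":[50,65,0],"jaw":0},{"dr":[0,0,-0.13],"slide":[67,87,15],"jaw":0},{"dr":[0,0,-0.13],"slide":[67,87,60],"jaw":0},{"dr":[0,0,-0.13],"slide":[67,87,110],"jaw":0},{"dr":[0,0,-0.13],"slide":[67,87,160],"jaw":0},{"dr":[0,0,-0.13],"slide":[67,87,190],"jaw":0},{"dr":[0,0,-0.13],"slide":[67,87,190],"jaw":0}]'

```text
clock: 3.2
position: [546.0, 232.5, 108.4]
ee_rot: [-0.009, 1.0, -0.002, -0.003]
contact_force: [-0.4, 0.2, 1.3]
gripper_width: 0.5
grasp_force: 0.0
```

```bash
python3 - <<'E'
from m import *
T=tool();im=optics.get_image("wrist");cv2.imwrite("pics/w3.png",im);print(T.round(3))
measure(im,T)
E
```

```text
[[-1.00000e+00 -1.80000e-02 -6.00000e-03  5.45980e+02]
 [-1.80000e-02  1.00000e+00 -4.00000e-03  2.32550e+02]
 [ 6.00000e-03 -4.00000e-03 -1.00000e+00  1.08386e+02]
 [ 0.00000e+00  0.00000e+00  0.00000e+00  1.00000e+00]]
blue 174 222 275 edges [528.  208.1] [527.2 250.2]
blue 180 222 275 edges [532.8 208. ] [532.  250.4]
blue 186 222 275 edges [537.7 208. ] [536.9 250.6]
blue 192 223 275 edges [542.7 208.7] [541.9 250.8]
blue 198 223 275 edges [547.7 208.7] [546.9 251. ]
block [  28  160  168   40 6102] [518.9  98.9  70. ] [517.  198.3  70. ] [505.5 150.2  70. ] [530.2 147.3  70. ]
```

View pics/w3.png

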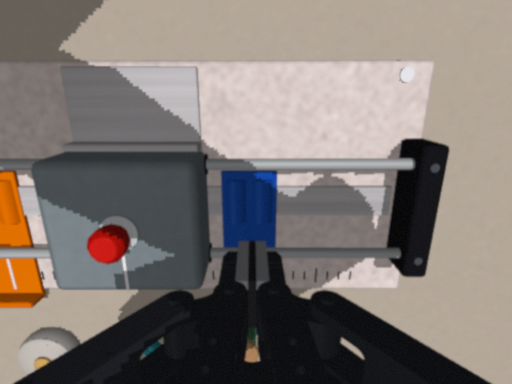

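The picture shows the shut fingers at (252,245), between the rods over the blue clip. The block's +y face is at column 205 and the far end block at column 400, so the way down is clear. Down to z of about 52, then slowly towards contact.

Call:
step_arm --motion '[{"dr":[0,0,0],"slide":[0,0,15],"jaw":0},{"dr":[0,0,0],"slide":[0,0,32],"jaw":0},{"dr":[0,0,0],"slide":[0,0,46],"jaw":0},{"dr":[0,0,0],"slide":[0,0,56],"jaw":0},{"dr":[0,0,0],"slide":[0,-3,56],"jaw":0},{"dr":[0,0,0],"slide":[0,-7,56],"jaw":0},{"dr":[0,0,0],"slide":[0,-11,56],"jaw":0},{"dr":[0,0,0],"slide":[0,-13,56],"jaw":0}]'

```text
clock: 4.25
position: [548.1, 220.6, 55.8]
ee_rot: [-0.009, 1.0, 0.0, 0.0]
contact_force: [0.3, -0.0, 0.1]
gripper_width: 0.0
grasp_force: 0.0
```

Call:
step_arm --motion '[{"dr":[0,0,0],"slide":[0,-2,0],"jaw":0},{"dr":[0,0,0],"slide":[0,-4,0],"jaw":0},{"dr":[0,0,0],"slide":[0,-6,0],"jaw":0},{"dr":[0,0,0],"slide":[0,-8,0],"jaw":0},{"dr":[0,0,0],"slide":[0,-10,0],"jaw":0},{"dr":[0,0,0],"slide":[0,-12,0],"jaw":0},{"dr":[0,0,0],"slide":[0,-14,0],"jaw":0},{"dr":[0,0,0],"slide":[0,-14,0],"jaw":0}]'

```text
clock: 5.25
position: [548.1, 206.6, 55.3]
ee_rot: [-0.009, 1.0, -0.0, -0.0]
contact_force: [-0.4, 0.2, -0.3]
gripper_width: -0.4
grasp_force: 0.0
```

```bash
python3 - <<'E'
from m import *
T=tool();im=optics.get_image("wrist");cv2.imwrite("pics/w4.png",im);print(T.round(3))
measure(im,T)
E
```

```text
[[-1.00000e+00 -1.80000e-02 -0.00000e+00  5.48124e+02]
 [-1.80000e-02  1.00000e+00 -0.00000e+00  2.06611e+02]
 [ 0.00000e+00 -0.00000e+00 -1.00000e+00  5.53060e+01]
 [ 0.00000e+00  0.00000e+00  0.00000e+00  1.00000e+00]]
blue 192 255 323 edges [527.7 207.7] [526.9 250.3]
blue 198 255 322 edges [531.6 207.8] [530.8 250. ]
block [   0  178  217   22 3475] [509.5  99.7  70. ] [507.9 190.8  70. ] [503.6 145.8  70. ] [513.4 144.6  70. ]
```

View pics/w4.png

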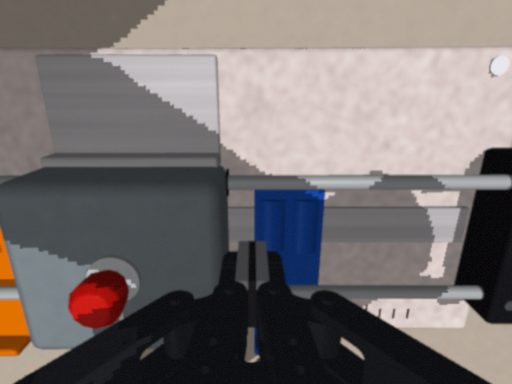

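The fingers are at (252,250), just short of the block face at column about 228, with no force yet. I'll lower by 4 mm and push slowly.

Call:
step_arm --motion '[{"dr":[0,0,0],"slide":[0,0,4],"jaw":0},{"dr":[0,0,0],"slide":[0,-4,4],"jaw":0},{"dr":[0,0,0],"slide":[0,-9,4],"jaw":0},{"dr":[0,0,0],"slide":[0,-15,4],"jaw":0},{"dr":[0,0,0],"slide":[0,-21,4],"jaw":0},{"dr":[0,0,0],"slide":[0,-27,4],"jaw":0},{"dr":[0,0,0],"slide":[0,-33,4],"jaw":0},{"dr":[0,0,0],"slide":[0,-38,4],"jaw":0}]'

```text
clock: 6.3
position: [548.8, 168.4, 51.3]
ee_rot: [-0.009, 1.0, -0.0, -0.0]
contact_force: [0.3, 0.5, -0.9]
gripper_width: 0.2
grasp_force: 0.4
```

Call:
step_arm --motion '[{"dr":[0,0,0],"slide":[0,-5,0],"jaw":0},{"dr":[0,0,0],"slide":[0,-11,0],"jaw":0},{"dr":[0,0,0],"slide":[0,-17,0],"jaw":0},{"dr":[0,0,0],"slide":[0,-23,0],"jaw":0},{"dr":[0,0,0],"slide":[0,-28,0],"jaw":0},{"dr":[0,0,0],"slide":[0,-32,0],"jaw":0},{"dr":[0,0,0],"slide":[0,-35,0],"jaw":0},{"dr":[0,0,0],"slide":[0,-35,0],"jaw":0}]'

```text
clock: 7.3
position: [549.5, 133.5, 51.3]
ee_rot: [-0.009, 1.0, -0.0, -0.0]
contact_force: [0.3, 0.2, 0.4]
gripper_width: -0.3
grasp_force: 0.0
```

```bash
cat > k.py <<'E'
from m import *
import sys
T=tool();im=optics.get_image("wrist");cv2.imwrite(f"pics/{sys.argv[1]}.png",im);print(T[:3,3].round(1),arm.read_state()["contact_force"].round(1))
h=cv2.cvtColor(im,cv2.COLOR_BGR2HSV)
m=cv2.inRange(h,(0,130,60),(4,255,255))|cv2.inRange(h,(172,130,60),(180,255,255))
n,_,st,c=cv2.connectedComponentsWithStats(m);i=1+st[1:,4].argmax();print("knob",c[i],st[i],onz("wrist",c[i],86,T).round(1))
measure(im,T)
s=optics.get_image("scene");d=optics.get_image("side")
cv2.imwrite(f"pics/{sys.argv[1]}_s.png",s);cv2.imwrite(f"pics/{sys.argv[1]}_d.png",d)
for nm,i_,roi in(("scene",s,(230,165,310,262)),("side",d,(220,165,300,255))):
    for a,c,b in blobs(i_,*COL["red1"],roi,4): print(nm,a,c.round(1),onz(nm,c,85).round(1))
E
python3 k.py w5
```

```text
[549.5 133.5  51.3] [-0.6  0.   0.1]
knob [ 92.99558661 305.52114748] [  62  276   62   60 2719] [553.2  69.2  86. ]
blue 198 374 445 edges [530.3 206.9] [529.5 250.3]
block [   0  185  216   15 2902] [511.   29.5  70. ] [509.5 117.7  70. ] [506.8  74.   70. ] [513.3  73.2  70. ]
scene 17 [260.3 184. ] [553.4  64.1  85. ]
side 29 [259.2 200.7] [552.   69.2  85. ]
```

The block is moving with the hand. The wrist and side views both put its centre at y of about 69, which leaves 44 mm to the notch at 25. Contact offset is about 64.5 mm. I'll approach the ridge, then creep.

Call:
step_arm --motion '[{"dr":[0,0,0],"slide":[0,-3,0],"jaw":0},{"dr":[0,0,0],"slide":[0,-7,0],"jaw":0},{"dr":[0,0,0],"slide":[0,-11,0],"jaw":0},{"dr":[0,0,0],"slide":[0,-15,0],"jaw":0},{"dr":[0,0,0],"slide":[0,-19,0],"jaw":0},{"dr":[0,0,0],"slide":[0,-22,0],"jaw":0},{"dr":[0,0,0],"slide":[0,-25,0],"jaw":0},{"dr":[0,0,0],"slide":[0,-26,0],"jaw":0}]'

```text
clock: 8.45
position: [550.1, 108.1, 51.4]
ee_rot: [-0.009, 1.0, 0.0, 0.0]
contact_force: [-0.6, 3.5, -0.1]
gripper_width: -0.1
grasp_force: 1.9
```

Call:
step_arm --motion '[{"dr":[0,0,0],"slide":[0,-0.5,0],"jaw":0},{"dr":[0,0,0],"slide":[0,-1,0],"jaw":0},{"dr":[0,0,0],"slide":[0,-1.5,0],"jaw":0},{"dr":[0,0,0],"slide":[0,-2,0],"jaw":0},{"dr":[0,0,0],"slide":[0,-2.5,0],"jaw":0},{"dr":[0,0,0],"slide":[0,-3,0],"jaw":0},{"dr":[0,0,0],"slide":[0,-3.5,0],"jaw":0},{"dr":[0,0,0],"slide":[0,-4,0],"jaw":0}]'

```text
clock: 9.45
position: [550.2, 107.2, 51.4]
ee_rot: [-0.009, 1.0, 0.002, 0.001]
contact_force: [-4.3, 15.6, 0.4]
gripper_width: -0.1
grasp_force: 7.8
```

Call:
step_arm --motion '[{"dr":[0,0,0],"slide":[0,-0.5,0],"jaw":0},{"dr":[0,0,0],"slide":[0,-1,0],"jaw":0},{"dr":[0,0,0],"slide":[0,-1.5,0],"jaw":0},{"dr":[0,0,0],"slide":[0,-2,0],"jaw":0},{"dr":[0,0,0],"slide":[0,-2.5,0],"jaw":0},{"dr":[0,0,0],"slide":[0,-3,0],"jaw":0},{"dr":[0,0,0],"slide":[0,-3.5,0],"jaw":0},{"dr":[0,0,0],"slide":[0,-4,0],"jaw":0}]'

```text
clock: 10.45
position: [549.9, 99.1, 51.3]
ee_rot: [-0.009, 1.0, -0.0, -0.0]
contact_force: [-0.3, -0.0, -0.5]
gripper_width: -0.0
grasp_force: 0.4
```

The force rose to about 16 N and has fallen to zero, which suggests the pin went over the ridge. Checking.

```bash
python3 k.py w6; python3 - <<'E'
import cv2
a=cv2.imread("pics/w6_d.png")[180:255,215:305];b=cv2.imread("pics/w6_s.png")[160:235,225:315]
cv2.imwrite("pics/v6.png",cv2.resize(cv2.hconcat([a,b]),None,fx=4,fy=4,interpolation=2))
E
```

```text
[549.9  99.1  51.3] [ 0.6 -0.2  0.1]
knob [ 89.57589928 310.48884892] [  58  281   64   62 2780] [556.   33.1  86. ]
blue 198 430 502 edges [530.  206.1] [529.2 249.8]
block [   0  187  215   13 2491] [511.9  -5.   70. ] [510.3  82.8  70. ] [508.1  39.3  70. ] [513.7  38.6  70. ]
scene 15 [265.8 178.4] [556.8  25.2  85. ]
side 36 [261.3 204.9] [553.9  41.9  85. ]
```

View pics/v6.png

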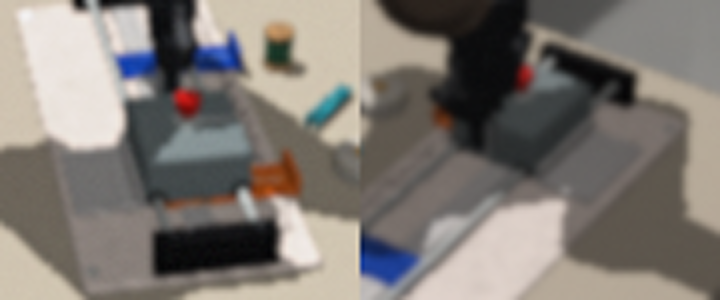

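The side crop shows the block reaching the orange clip but not centred over it. The wrist reading gives a block y of about 33.5, some 8 mm before the notch, so it is roughly on the crest. I'll push gently a little more.

Call:
step_arm --motion '[{"dr":[0,0,0],"slide":[0,-0.5,0],"jaw":0},{"dr":[0,0,0],"slide":[0,-1,0],"jaw":0},{"dr":[0,0,0],"slide":[0,-1.5,0],"jaw":0},{"dr":[0,0,0],"slide":[0,-2,0],"jaw":0},{"dr":[0,0,0],"slide":[0,-2.5,0],"jaw":0},{"dr":[0,0,0],"slide":[0,-3,0],"jaw":0},{"dr":[0,0,0],"slide":[0,-3.5,0],"jaw":0},{"dr":[0,0,0],"slide":[0,-4,0],"jaw":0}]'

```text
clock: 11.6
position: [550.2, 95.7, 51.4]
ee_rot: [-0.009, 1.0, -0.0, -0.0]
contact_force: [0.3, -0.3, -0.2]
gripper_width: -0.2
grasp_force: 0.0
```

```bash
python3 k.py w7
```

```text
[550.2  95.7  51.4] [ 0.4 -0.7  0.2]
knob [ 76.87940235 305.55318392] [  45  276   63   59 2811] [554.1  24.9  86. ]
blue 198 435 508 edges [530.3 205.8] [529.5 250.1]
block [   0  186  198   14 2414] [512.1  -8.4  70. ] [510.6  72.4  70. ] [508.1  32.5  70. ] [514.2  31.6  70. ]
scene 20 [267.  177.8] [555.7  19.6  85. ]
side 37 [262.  207.4] [553.5  27.   85. ]
```

The block has jumped ahead of the fingers: knob at y = 24.9 against the notch at 25.1, with a gap of about 7 mm to the hand and no force. It has clicked in. Drawing the hand back and up.

Call:
step_arm --motion '[{"dr":[0,0,0],"slide":[0,5,0],"jaw":0},{"dr":[0,0,0],"slide":[0,15,0],"jaw":0},{"dr":[0,0,0],"slide":[0,30,0],"jaw":0},{"dr":[0,0,0],"slide":[0,45,0],"jaw":0},{"dr":[0,0,0],"slide":[0,50,-30],"jaw":0},{"dr":[0,0,0],"slide":[0,50,-80],"jaw":0},{"dr":[0,0,0],"slide":[0,50,-130],"jaw":0},{"dr":[0,0,0],"slide":[0,50,-180],"jaw":0}]'

```text
clock: 12.75
position: [549.0, 146.9, 233.0]
ee_rot: [-0.01, 1.0, 0.0, 0.0]
contact_force: [0.3, 1.0, -0.6]
gripper_width: 0.0
grasp_force: 0.0
```

Call:
step_arm --motion '[{"dr":[0,0,0],"slide":[-15,0,-20],"jaw":0},{"dr":[0,0,0],"slide":[-35,0,-50],"jaw":0},{"dr":[0,0,0],"slide":[-55,0,-70],"jaw":0},{"dr":[0,0,0],"slide":[-65,0,-70],"jaw":0},{"dr":[0,0,0],"slide":[-65,0,-70],"jaw":0},{"dr":[0,0,0],"slide":[-65,0,-70],"jaw":0},{"dr":[0,0,0],"slide":[-65,0,-70],"jaw":0},{"dr":[0,0,0],"slide":[-65,0,-70],"jaw":0}]'

```text
clock: 13.75
position: [613.9, 147.1, 301.3]
ee_rot: [-0.009, 1.0, -0.0, -0.0]
contact_force: [-0.5, 0.1, -0.3]
gripper_width: 0.1
grasp_force: 0.0
```

```bash
python3 k.py w8|grep -v "blue 1[0-5]"
```

```text
[613.9 147.1 301.3] [ 0.3 -1.3 -0.3]
knob [140.40705128 106.94871795] [131  98  20  19 312] [554.   24.5  86. ]
orange 150 149 179 edges [615.1   5.3] [614.3  47.7]
orange 156 150 180 edges [623.5   5.9] [622.7  48.7]
orange 162 150 180 edges [631.9   5.2] [631.1  48.2]
orange 168 151 180 edges [640.4   5.9] [639.7  47.8]
blue 90 300 332 edges [533.2 207.3] [532.5 250. ]
blue 96 301 332 edges [540.6 209.1] [539.9 250.7]
blue 162 297 326 edges [628.2 209.4] [627.4 251.1]
blue 168 297 326 edges [636.7 210. ] [636.  251.9]
block [  99   64   90   81 5842] [553.2 -28.   70. ] [551.2  73.9  70. ] [509.1  27.4  70. ] [597.7  19.3  70. ]
scene 8 [266.5 177.5] [557.9  19.2  85. ]
side 29 [262.4 208. ] [554.1  22.9  85. ]
```

View pics/w8.png

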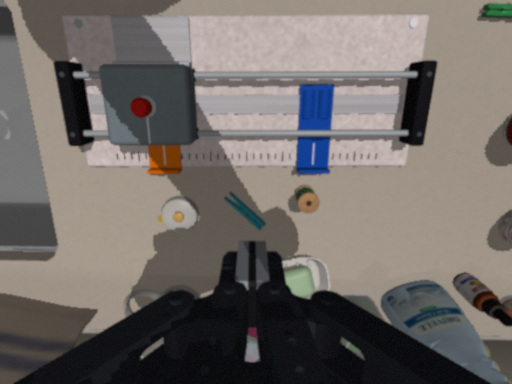

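The picture shows the block over the orange clip, with its centre at (150,105). The white pin line lies in line with the clip's notch near column 160, allowing for parallax. Block y is 23–24.5 and the notch is at about 25, well inside the ±10.5 mm ridges. The bystanders are where they were and the hand is clear.

```bash
python3 -c "
from bench import arm
print(arm.job_done())"
```

```text
the job is handed in; nothing more can be done
None
```

The block is clicked into the orange clip's notch: it measures within about 2 mm of the notch, the hand is drawn clear, and the job was handed in at about 14 s.

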